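# Lay the lapped parts out on their inspection pads

### The job

The four lapped steel parts lying on the bench are ready for inspection: set each one down gently, same side up as it lies now, centred on the black rubber pad whose white inlay has its shape and size, and turn the square and the oblong part to line up with their inlays. The lapped faces must not be dropped or slammed, and the paste jar and the loupe stay where they are.

Things in the scene. Friction and masses are not known exactly. Their poses are not given: they have to be found in the camera images.
- big_ring: Large plain steel ring, outside diameter 56 mm, bore 36 mm, 30 mm high, with eight tiny dots on its top face; 0.24 to 0.48 kg, lying flat on the bench (z = 0). Origin at the centre of the underside, on the ring's axis; z up. Belongs on pad_big_ring.
- small_ring: Small plain steel ring, outside diameter 36 mm, bore 20 mm, 30 mm high, with four tiny dots on its top face; 0.12 to 0.24 kg, lying flat on the bench. Origin at the centre of the underside, on the ring's axis; z up. Belongs on pad_small_ring.
- square_flange: Square steel flange, 44 x 44 mm, 28 mm high, with a 22 mm bore and four dots near its corners; 0.24 to 0.48 kg, lying flat on the bench. Origin at the centre of the underside; x and y along its sides, z up. Belongs on pad_square.
- slide_block: Oblong solid steel block, 64 mm long (its x), 30 mm wide (its y), 28 mm high, with a dark slot and two dots on top; 0.29 to 0.59 kg, lying flat on the bench. Origin at the centre of the underside; z up. Belongs on pad_oblong.
- pad_big_ring: Fixed black rubber pad, 80 x 80 mm, 8 mm thick, with rounded edges; its white inlay is an annulus of 60 mm outside and 32 mm inside diameter. The inlay is flush and does not hold the part mechanically. Origin at the centre of the underside, on the bench; top at z = 8 mm. Direction does not matter.
- pad_small_ring: Fixed black rubber pad, 80 x 80 mm, 8 mm thick, with rounded edges; its white inlay is an annulus of 40 mm outside and 17 mm inside diameter. The inlay is flush and does not hold the part mechanically. Origin at the centre of the underside, on the bench; top at z = 8 mm. Direction does not matter.
- pad_square: Fixed black rubber pad, 80 x 80 mm, 8 mm thick, with rounded edges; its white inlay is a square of 48 mm with a black centre disc of 20 mm diameter. The inlay is flush and does not hold the part mechanically. Origin at the centre of the underside, on the bench; top at z = 8 mm. x and y lie along the sides of the inlay and of the pad; any of the four ways round will do.
- pad_oblong: Fixed black rubber pad, 80 x 80 mm, 8 mm thick, with rounded edges; its white inlay is a rectangle of 68 x 34 mm with a black slot in the middle. The inlay is flush and does not hold the part mechanically. Origin at the centre of the underside, on the bench; top at z = 8 mm. x lies along the inlay's length, y along its width, both along the pad's sides; either way round will do.
- paste_jar: Bystander: white lapping paste jar with a grey cap, diameter 44 mm, 45 mm high, loose, standing between the parts. Origin at the centre of the underside. Leave it where it is.
- loupe: Bystander: black inspection loupe, a waisted cylinder of at most 38 mm diameter, 36 mm high, loose, standing between the parts. Origin at the centre of the underside. Leave it where it is. (A third thing among the parts, a fixed cork puck 44 mm across, is only 12 mm high. No part or pad centre starts within 95 mm of the centre of a jar, loupe or puck, nor within 125 mm of another part or pad centre. Everything else on the bench stands outside the working area.)
There are look-alikes about, which are no part of the job. What is shaped like the pad_square but brown or red is not meant.

How it is judged (in metres and radians):
At the end, for the whole second after the job is handed in: Each part rests released and still on its matching pad: centre within 12 mm of the pad's, underside 5 to 12 mm above the pad's underside, upright within 0.12 rad; oblong within 0.22 rad of its inlay's length, square within 0.22 rad of its inlay's sides (any quarter turn) (horizontal distance between big_ring and pad_big_ring below 0.012 m and z of big_ring in the frame of pad_big_ring between 0.005 and 0.012 m and angle between each of big_ring, small_ring, square_flange, slide_block's own z axis and vertical below 0.12 rad and linear speed of each of big_ring, small_ring, square_flange, slide_block below 0.02 m/s and angular speed of each of big_ring, small_ring, square_flange, slide_block below 0.2 rad/s and horizontal distance between small_ring and pad_small_ring below 0.012 m and z of small_ring in the frame of pad_small_ring between 0.005 and 0.012 m and horizontal distance between square_flange and pad_square below 0.012 m and z of square_flange in the frame of pad_square between 0.005 and 0.012 m and horizontal distance between slide_block and pad_oblong below 0.012 m and z of slide_block in the frame of pad_oblong between 0.005 and 0.012 m and angle between the x axis of slide_block and the x axis of pad_oblong, either way round below 0.22 rad and (angle between the x axis of square_flange and the x axis of pad_square, either way round below 0.22 rad or angle between the x axis of square_flange and the x axis of pad_square, either way round above 1.351 rad)); the robot touches nothing.
It fails at once if a part is dropped or slammed down (faster than 0.5 m/s within 20 mm of the bench) ((height (world z) of big_ring below 0.02 m and linear speed of big_ring above 0.5 m/s) or (height (world z) of small_ring below 0.02 m and linear speed of small_ring above 0.5 m/s) or (height (world z) of square_flange below 0.02 m and linear speed of square_flange above 0.5 m/s) or (height (world z) of slide_block below 0.02 m and linear speed of slide_block above 0.5 m/s)).
It fails at once if the paste jar is shifted by more than 30 mm or knocked over (distance of paste_jar from where it was at the start of the episode above 0.03 m or angle between paste_jar's own z axis and vertical above 0.5 rad).
It fails at once if the loupe is shifted by more than 30 mm or knocked over (distance of loupe from where it was at the start of the episode above 0.03 m or angle between loupe's own z axis and vertical above 0.5 rad).
It also fails if it takes over 112 s, if anything falls off the work surface, if the arm or the gripper's body presses on something with over 40 N, if the wrist force passes 120 N, or if a joint passes its speed limit or range.

### The arm

A 6-joint arm with a two-finger parallel gripper is mounted at the origin on the work surface. World frame = base frame: x ahead of the robot, y to its left, z up, the work surface at z = 0. Lengths are in m, angles in degrees, forces in N, time in s.
With the tool pointing down it reaches from about 0.3 to 0.75 m from the base axis. Payload 8.5 kg.
Tool frame: the origin (TCP) lies between the finger pads; the fingertips stand env.finger_overhang ahead of it and the grasp point (between the pads) lies 2 mm behind it (env.finger_overhang is the distance from the TCP to the fingertips, in m); z points along the fingers, y is the line along which they close (so a half turn about z gives the same grasp; the last joint's range is limited). The gripper opens to 85 mm and grips with 20 to 120 N. Pads are 22 mm wide; open, the fingers measure 114 mm over their backs; the gripper's body (76 mm by 85 mm) begins 54 mm behind the grasp point. The pads swing forward as they close: fully open they stand 13 mm farther back than shut.
Start: joints at [-77.366, 21.807, 74.336, -0, 83.858, -12.336], TCP at [0.232, -0.499, 0.225] pointing down, gripper open.
Joint ranges: [-178.18, 178.18], [-50.72, 133.34], [12.68, 142.11], [-81.47, 261.47], [9.98, 163.14], [-165.26, 165.26]. Speed limits (degrees/s): [136.94, 136.94, 180, 180, 180, 180].

### API

Orientations are given as a 3x3 rotation matrix whose columns are the frame's x, y, z axes.
In Python, from rig import env gives the robot as it stands. The module is installed in compiled form; this text tells all that it offers.
- The arm moves only by the tool jog_arm, never from a script. Its arguments are lists of equal length, an entry for each row: "hand": the finger opening in m, from 0 to 0.0854; "travel": the shift along the world's x, y, z in m, a list of three; "yaw": the turn about the world's z in rad. A call has exactly 5 rows; each row shifts and turns the commanded pose from where the row before left it; what a row does not reach is not made up. A row lasts 1/8 s, in which the tool goes at most 62.5 mm and 10.7 degrees, less where a joint would pass 70% of its speed; a pose out of reach is approached as far as the arm can. A call is refused whole if a number of a shift passes 0.0625 or a number of a turn 0.188, either way. A call with a gripper value outside its range is refused whole. The fingers move at their own pace and stop on an object; "grip_force" is the grip in N (left out, the last holds). Time passes only in rows, so rows that do not move let the fingers close, or fill a call up. It gives the time, the measured TCP pose, the force, the opening and the grip force at its end, in the units of the state.
- env.observe(): the state, without advancing time (a new reading comes with each control period).
- env.get_image(name): name is "side" or "top" or "wrist"; returns the picture (384x512x3 uint8, red, green, blue); there is no depth.
- env.calibration(name): a dict with "fx", "fy", "cx", "cy" (pixels), "position" and "rotation" of the camera in the world; the wrist camera has in their place "hand_eye" (4x4, takes a point from camera to tool coordinates, whose origin is the TCP and whose axes are the flange's). Camera axes: x right, y down, z forward; pixel columns grow to the right and rows downward; lengths in m; the calibration is good to about 2 mm. A picture is of the moment at which its call begins: read the wrist's pose just before it. calibration takes no time and is no camera call.
- env.close_job(): hands the job in; it is judged then, once.
The state is a dict: "time_s": time; "q": joint angles; "qvel": joint speeds; "joint_efforts": joint torques, N m; "position": TCP position; "tool_rot": TCP orientation; "ft_force": force on the tool from outside, world axes, zero at the start; "wrist_torque": the same for the moment, N m; "grip_width": finger opening in m; "gripper_force": force on a finger pad.
Only numpy, scipy, OpenCV 4.12 (cv2) and the standard library are available. Lean on these libraries where they do the work, as an engineer would, in place of code of your own. Each camera call takes 0.05 s, during which the arm holds its last target. There are 200 camera calls.

## Working session

There is one attempt and no reset: what is moved stays moved. The work goes in short steps, Python scripts to look and compute and a tool call to move; the robot and the scene stay as the last step left them, time stands still between calls to the robot, and variables do not carry over. Pictures are saved under pics/ and viewed, at most 14 in all, crops included, and the job is handed in when it is done.

Besides the shell and the picture viewer there is one more tool, called as a command line: name --pt "numbers of a row" for each row, then --argument value for the rest. jog_arm: Moves the arm, as the interface text tells. Its arguments: {"type":"object","properties":{"hand":{"type":"array"},"travel":{"type":"array"},"yaw":{"type":"array"},"grip_force":{"type":"number"}},"required":["hand","travel","yaw"]}

```bash
mkdir -p pics; python3 - <<'E'
from rig import env
import cv2
for n in("top","side"):
    im=env.get_image(n); cv2.imwrite(f"pics/{n}0.png",cv2.resize(im[:,:,::-1],(800,600),interpolation=cv2.INTER_CUBIC))
    cv2.imwrite(f"pics/{n}0raw.png",im[:,:,::-1])
    print(env.calibration(n))
print(env.calibration("wrist"),env.finger_overhang,env.observe())
E
```

```text
{'fx': 469.78474990372234, 'fy': 469.78474990372234, 'cx': 256.4804388069115, 'cy': 190.18352554740784, 'position': array([ 0.40754205, -0.02629512,  1.52970996]), 'rotation': array([[ 0.02832775, -0.99518342,  0.09384823],
       [-0.99948157, -0.02963648, -0.01258068],
       [ 0.01530141, -0.0934432 , -0.99550702]])}
{'fx': 491.9430046085434, 'fy': 491.9430046085434, 'cx': 258.449975940203, 'cy': 185.64344147909048, 'position': array([ 0.43882555, -1.06536038,  0.92789649]), 'rotation': array([[ 0.99370944, -0.07582072,  0.08241829],
       [-0.11197202, -0.65982677,  0.7430282 ],
       [-0.00195514, -0.74758267, -0.66416589]])}
{'fx': 267.16603840868675, 'fy': 267.16603840868675, 'cx': 249.2256489882085, 'cy': 191.74717332721383, 'hand_eye': array([[ 4.75630923e-04, -9.52516219e-01, -3.04487481e-01,
         7.82717830e-02],
       [ 9.99999753e-01,  2.95594299e-04,  6.37374124e-04,
        -2.35233943e-04],
       [-5.17104427e-04, -3.04487709e-01,  9.52516125e-01,
        -1.48782832e-01],
       [ 0.00000000e+00,  0.00000000e+00,  0.00000000e+00,
         1.00000000e+00]])} 0.017 {'time_s': 0.1, 'q': array([-7.73670136e+01,  2.18367175e+01,  7.43789488e+01,  5.14535945e-04,
        8.38575757e+01, -1.23342878e+01]), 'qvel': array([-0.02595096, -0.07282817, -0.09237465, -0.01946952,  0.12480168,
        0.01695228]), 'joint_efforts': array([ 3.43405001e-03, -4.49225485e+01, -2.31655777e+01, -2.42898686e-04,
        3.65315864e-03, -2.09561290e-05]), 'position': array([ 0.23210883, -0.49833028,  0.22428599]), 'tool_rot': array([[ 9.06549474e-01,  4.22099488e-01, -2.70861457e-04],
       [ 4.22099481e-01, -9.06548657e-01,  1.24932164e-03],
       [ 2.81788934e-04, -1.24690235e-03, -9.99999183e-01]]), 'ft_force': array([ 0.46152245, -0.51795199,  0.30732246]), 'wrist_torque': array([-0.07121931, -0.00507607,  0.06197659]), 'gripper_force': 0.0, 'grip_width': 0.08538456940717164}
```

View pics/top0.png

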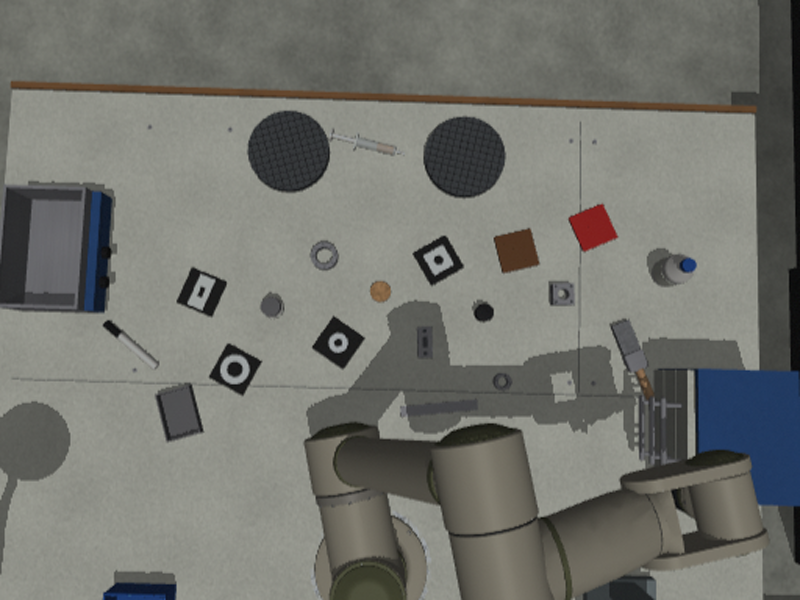

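The top view (800x600) shows these:
- **Parts:** big ring (324,255), small ring (502,381), square flange (561,293), block (425,342).
- **Pads:** big ring (235,369), small ring (338,342), square (438,260), oblong (202,291).
- **Look-alikes:** for the square pad, brown (516,250) and red (593,228). For the rings, the other ring's pad or part. For the block, the grey tray (180,411) and the bar (440,408). Cork puck (380,291).
- **Bystanders:** jar (272,305), loupe (484,312).

Next is a close crop of each chosen item.

```bash
python3 - <<'E'
import cv2,numpy as np
im=cv2.imread("pics/top0raw.png")
P=[(324,255),(502,381),(561,293),(425,342),(235,369),(338,342),(438,260),(202,291)]
t=[]
for u,v in P:
    u0=int(u*.64)-20;v0=int(v*.64)-20
    c=cv2.resize(im[v0:v0+40,u0:u0+40],(200,200),interpolation=cv2.INTER_CUBIC)
    c=cv2.convertScaleAbs(c,alpha=1.5)
    for k in range(0,40,10): cv2.putText(c,str(u0+k),(k*5,8),0,.3,(0,0,255)); cv2.putText(c,str(v0+k),(0,k*5+8),0,.3,(0,0,255)); cv2.line(c,(k*5,0),(k*5,199),(0,200,0),1) ; cv2.line(c,(0,k*5),(199,k*5),(0,200,0),1)
    t.append(c)
cv2.imwrite("pics/crops.png",np.vstack([np.hstack(t[:4]),np.hstack(t[4:])]))
E
```

```text
(no output)
```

View pics/crops.png

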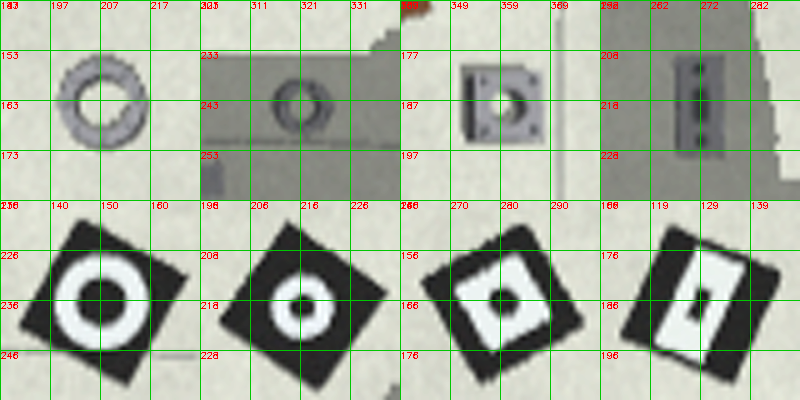

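The crops confirm all eight choices. Part-top centres in raw pixels are: big ring (207.4,163.0), small ring (321,243.8), flange (360.2,187.6) and block (271.8,218.7). Now I'll turn these into world positions.

```bash
cat >h.py <<'E'
import cv2,numpy as np
from rig import env
def ray(c,uv,z,pos=None,R=None):
    R=c["rotation"] if R is None else R; pos=c["position"] if pos is None else pos
    d=R@np.array([(uv[0]-c["cx"])/c["fx"],(uv[1]-c["cy"])/c["fy"],1])
    return pos+d*(z-pos[2])/d[2]
def wristcam():
    o=env.observe();c=env.calibration("wrist");H=c["hand_eye"]
    im=env.get_image("wrist")
    return im,c,o["position"]+o["tool_rot"]@H[:3,3],o["tool_rot"]@H[:3,:3],o
E
python3 - <<'E'
from h import *
im=cv2.imread("pics/top0raw.png");c=env.calibration("top")
for n,uv,z in [("big",(207.4,163),.03),("small",(321,243.8),.03),("square",(360.2,187.6),.028),("block",(271.8,218.7),.028),("jar",(174,195.5),.045),("loupe",(309.5,199.5),.036),("puck",(243.5,186.5),.012)]:
    print(n,ray(c,uv,z).round(4))
g=im.max(axis=2)
_,lab,st,ce=cv2.connectedComponentsWithStats((g<60).astype(np.uint8))
for n,(u,v) in dict(pbig=(235,369),psmall=(338,342),psq=(438,260),pobl=(202,291)).items():
    u*=.64;v*=.64
    m=[i for i in range(1,len(st)) if st[i,4]>100 and np.hypot(*(ce[i]-[u,v]))<12]
    pts=np.argwhere(lab==m[0])[:,::-1].astype(np.float32)
    w=np.array([ray(c,p,.008)[:2] for p in pts],np.float32)
    r=cv2.minAreaRect(w); print(n,np.round(r[0],4),np.round(r[1],3),round(r[2],1))
# oblong inlay
u0,v0=109,166;s=im[v0:v0+40,u0:u0+40].min(axis=2)
s=im[170:202,115:145].min(axis=2)
_,lab,st,ce=cv2.connectedComponentsWithStats((s>140).astype(np.uint8))
for i in range(1,len(st)):
    if st[i,4]>40:
        pts=np.argwhere(lab==i)[:,::-1]+[115,170]
        w=np.array([ray(c,p,.008)[:2] for p in pts],np.float32);r=cv2.minAreaRect(w);print("inlay",np.round(r[0],4),np.round(r[1],3),r[2])
for uvs,z in [(((268,202)),.028)]: pass
a=ray(c,(271.9,211.1),.028);b=ray(c,(271.9,225.9),.028);print("block dir",np.degrees(np.arctan2(*(a-b)[[1,0]])))
E
```

```text
big [0.6321 0.1152 0.03  ]
small [ 0.3839 -0.2552  0.03  ]
square [ 0.5674 -0.3793  0.028 ]
block [ 0.4591 -0.0968  0.028 ]
jar [0.5229 0.2152 0.045 ]
loupe [ 0.5235 -0.2153  0.036 ]
puck [ 0.5614 -0.003   0.012 ]
pbig [0.3934 0.2921] [0.079 0.078] 63.3
psmall [0.4544 0.0822] [0.078 0.078] 57.1
psq [ 0.6326 -0.1199] [0.079 0.078] 31.5
pobl [0.5511 0.3688] [0.079 0.077] 69.1
inlay [0.5506 0.3697] [0.031 0.064] 69.15036010742188
block dir 1.4476099927192552
```

Plan: small ring, block, big ring, then the flange. First I'll hover over the small ring, turning the closing axis to about -90°.

jog_arm --hand '[0.0854,0.07,0.06,0.055,0.055]' --pt "0.03 0.0485 -0.016" --pt "0.03 0.0485 -0.016" --pt "0.03 0.0485 -0.016" --pt "0.031 0.0485 -0.016" --pt "0.031 0.0495 -0.016" --yaw '[-0.087,-0.087,-0.087,-0.087,-0.087]' --grip_force 40

```text
time_s: 0.72
position: [0.3848, -0.2534, 0.1443]
tool_rot: [[1.0, -0.003, 0.0], [-0.003, -1.0, 0.0], [0.0, -0.0, -1.0]]
ft_force: [-0.1, -0.6, 0.6]
grip_width: 0.0549
gripper_force: 0.0
```

jog_arm --hand '[0.055,0.055,0.055,0.055,0.055]' --pt "0 0 0" --pt "0 0 0" --pt "0 0 0" --pt "0 0 0" --pt "0 0 0" --yaw '[0,0,0,0,0]'

```text
time_s: 1.35
position: [0.3839, -0.2556, 0.1449]
tool_rot: [[1.0, -0.0, 0.0], [-0.0, -1.0, -0.0], [0.0, 0.0, -1.0]]
ft_force: [0.2, 0.5, -0.9]
grip_width: 0.0551
gripper_force: 0.0
```

```bash
python3 - <<'E'
from h import *
im,c,p,R,o=wristcam(); cv2.imwrite("pics/w1.png",im[:,:,::-1])
q=R.T@(np.array([.3839,-.2552,.03])-p); print(c["fx"]*q[0]/q[2]+c["cx"],c["fy"]*q[1]/q[2]+c["cy"],o["position"],o["tool_rot"].round(3))
top=env.get_image("top"); cv2.imwrite("pics/top1raw.png",top[:,:,::-1])
E
```

```text
248.98387496503886 186.12350958431531 [ 0.38389234 -0.25561857  0.14489765] [[ 1. -0.  0.]
 [-0. -1. -0.]
 [ 0.  0. -1.]]
```

View pics/w1.png

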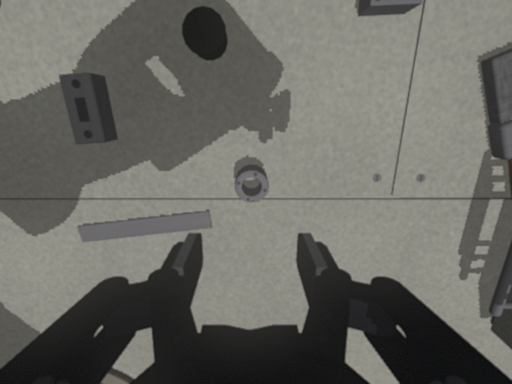

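The wrist view puts the ring top at (251,184), against a predicted (249,186), so the map is good to about 2 mm. The block shows at (90,108) and the flange's edge at top right. Descending now.

jog_arm --hand '[0.055,0.055,0.055,0.055,0.055]' --pt "0.001 -0.001 -0.035" --pt "0 0 -0.035" --pt "0 0 -0.03" --pt "0 0 -0.018" --pt "0 0 -0.005" --yaw '[0,0,0,0,0]'

```text
time_s: 2.08
position: [0.3849, -0.2559, 0.0211]
tool_rot: [[1.0, 0.001, -0.001], [0.001, -1.0, 0.001], [-0.001, -0.001, -1.0]]
ft_force: [-0.2, 0.1, 0.5]
grip_width: 0.0551
gripper_force: 0.0
```

jog_arm --hand '[0.055,0.03,0.03,0.03,0.03]' --pt "0 0 0" --pt "0 0 0" --pt "0 0 0" --pt "0 0 0" --pt "0 0 0" --yaw '[0,0,0,0,0]'

```text
time_s: 2.7
position: [0.3857, -0.2568, 0.023]
tool_rot: [[1.0, 0.001, 0.002], [0.001, -1.0, -0.002], [0.002, 0.002, -1.0]]
ft_force: [-0.9, -1.1, 7.0]
grip_width: 0.0298
gripper_force: 3.3
```

jog_arm --hand '[0.03,0.03,0.03,0.03,0.03]' --pt "0 0 0" --pt "0 0 0.005" --pt "0 0 0.025" --pt "0 0 0.035" --pt "0 0 0.025" --yaw '[0,0,0,0,0]'

```text
time_s: 3.32
position: [0.3853, -0.2561, 0.1136]
tool_rot: [[1.0, 0.001, 0.001], [0.001, -1.0, -0.001], [0.001, 0.001, -1.0]]
ft_force: [0.3, 0.4, -0.2]
grip_width: 0.0298
gripper_force: 0.0
```

The fingers reached 0.0298 m, less than the ring's 36 mm, so the grasp missed. Looking again.

```bash
python3 - <<'E'
from h import *
im,c,p,R,o=wristcam(); 
s=env.get_image("side")
q=np.hstack([im,s]); cs=env.calibration("side")
d=cs["rotation"].T@(o["position"]-cs["position"]);u=int(cs["fx"]*d[0]/d[2]+cs["cx"]);v=int(cs["fy"]*d[1]/d[2]+cs["cy"]);print(u,v)
crop=cv2.resize(s[max(v-60,0):v+90,max(u-75,0):u+75],(400,400),interpolation=cv2.INTER_CUBIC)
w=cv2.resize(im[80:310,135:365],(400,400))
cv2.imwrite("pics/m1.png",np.hstack([w,crop])[:,:,::-1])
E
```

```text
196 219
```

View pics/m1.png

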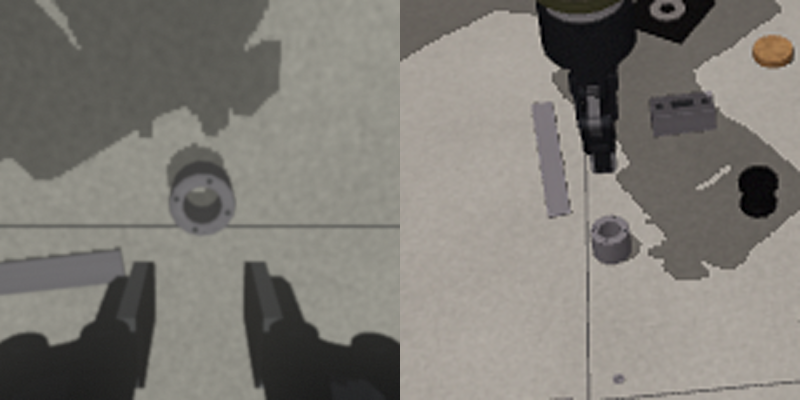

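```bash
python3 - <<'E'
from h import *
c=env.calibration("wrist");H=c["hand_eye"];o=env.observe()
R=o["tool_rot"]@H[:3,:3];p=o["position"]+o["tool_rot"]@H[:3,3]
print(ray(c,(135+202*.575,80+199*.575),.03,p,R))
cs=env.calibration("side"); print(ray(cs,(196-75+211*.375,219-60+231*.375),.03))
q=ray(cs,(196-75+203*.375,219-60+167*.375),.03);print(q)
# tip of fingers (wrist px)
E
```

```text
[ 0.38735735 -0.25872648  0.03      ]
[ 0.38574149 -0.26168227  0.03      ]
[ 0.38009644 -0.17980404  0.03      ]
```

The ring still stands at about (0.387,-0.259). The tip size and row in the wrist view suggest the fingertips sit higher than assumed, so they closed on top of the ring (7 N up). I'll go lower in small steps and watch the force.

jog_arm --hand '[0.06,0.06,0.06,0.06,0.06]' --pt "0.001 -0.002 0" --pt "0 0 -0.03" --pt "0 0 -0.03" --pt "0 0 -0.025" --pt "0 0 -0.008" --yaw '[0,0,0,0,0]'

```text
time_s: 4.05
position: [0.3854, -0.2573, 0.0169]
tool_rot: [[1.0, 0.001, -0.003], [0.001, -1.0, 0.003], [-0.003, -0.003, -1.0]]
ft_force: [-0.3, -0.7, 0.6]
grip_width: 0.0602
gripper_force: 0.0
```

jog_arm --hand '[0.06,0.06,0.06,0.06,0.06]' --pt "0 0 -0.003" --pt "0 0 -0.002" --pt "0 0 -0.001" --pt "0 0 0" --pt "0 0 0" --yaw '[0,0,0,0,0]'

```text
time_s: 4.68
position: [0.3862, -0.2582, 0.0131]
tool_rot: [[1.0, 0.001, 0.0], [0.001, -1.0, -0.0], [0.0, 0.0, -1.0]]
ft_force: [0.0, -0.0, 0.5]
grip_width: 0.0601
gripper_force: 0.0
```

```bash
python3 - <<'E'
from h import *
im,c,p,R,o=wristcam(); s=env.get_image("side"); print(o["position"],o["ft_force"],o["grip_width"])
u,v=196,240
crop=cv2.resize(s[v-45:v+45,u-45:u+45],(400,400),interpolation=cv2.INTER_CUBIC)
w=cv2.resize(im[130:330,150:350],(400,400))
cv2.imwrite("pics/m2.png",np.hstack([w,crop])[:,:,::-1])
E
```

```text
[ 0.38624676 -0.25816501  0.01305679] [ 0.03834388 -0.0370984   0.45131106] 0.06005381774204048
```

View pics/m2.png

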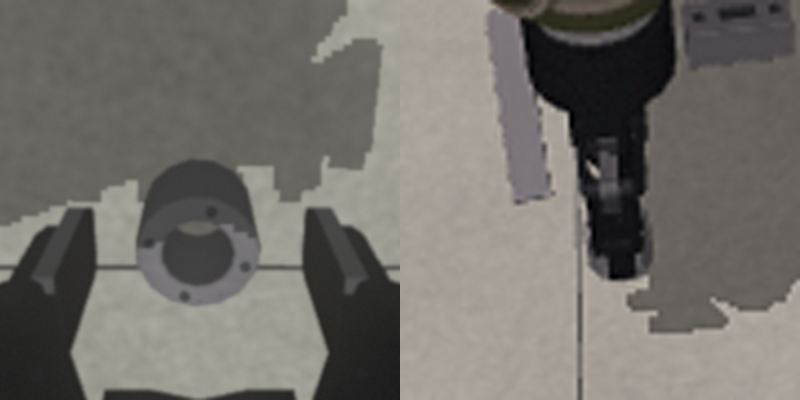

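The wrist view shows the finger gap (107 px for 60 mm) at the same depth as the ring top (62 px for 36 mm). The tips therefore stand about 15 mm behind the reported TCP and are only now level with the ring top. I'll lower another 20 mm carefully and then close.

jog_arm --hand '[0.06,0.06,0.06,0.06,0.06]' --pt "0 -0.001 -0.004" --pt "0 0 -0.004" --pt "0 0 -0.003" --pt "0 0 -0.003" --pt "0 0 0" --yaw '[0,0,0,0,0]'

```text
time_s: 5.4
position: [0.3861, -0.259, -0.0014]
tool_rot: [[1.0, 0.001, -0.0], [0.001, -1.0, 0.0], [-0.0, -0.0, -1.0]]
ft_force: [0.2, -0.2, -0.3]
grip_width: 0.0599
gripper_force: 0.0
```

jog_arm --hand '[0.06,0.06,0.06,0.06,0.06]' --pt "0 0 -0.002" --pt "0 0 -0.002" --pt "0 0 -0.001" --pt "0 0 0" --pt "0 0 0" --yaw '[0,0,0,0,0]'

```text
time_s: 6.02
position: [0.3862, -0.2591, -0.0061]
tool_rot: [[1.0, 0.001, 0.0], [0.001, -1.0, -0.0], [0.0, 0.0, -1.0]]
ft_force: [0.9, 0.6, 0.7]
grip_width: 0.06
gripper_force: 0.0
```

jog_arm --hand '[0.045,0.03,0.025,0.025,0.025]' --pt "0 0 0" --pt "0 0 0" --pt "0 0 0" --pt "0 0 0" --pt "0 0 0" --yaw '[0,0,0,0,0]' --grip_force 50

```text
time_s: 6.65
position: [0.3862, -0.2591, -0.0058]
tool_rot: [[1.0, 0.001, 0.0], [0.001, -1.0, -0.0], [0.0, 0.0, -1.0]]
ft_force: [-0.9, -0.0, 5.9]
grip_width: 0.0353
gripper_force: 49.4
```

It's held: 35.3 mm at 49 N. Lifting and carrying it to pad_small_ring.

jog_arm --hand '[0.025,0.025,0.025,0.025,0.025]' --pt "0 0 0.01" --pt "0 0 0.03" --pt "0 0 0.03" --pt "0.004 0.02 0.02" --pt "0.009 0.045 0" --yaw '[0,0,0,0,0]'

```text
time_s: 7.28
position: [0.4, -0.1949, 0.0856]
tool_rot: [[1.0, -0.002, 0.003], [-0.002, -1.0, -0.003], [0.003, 0.003, -1.0]]
ft_force: [0.1, -0.5, -2.4]
grip_width: 0.0352
gripper_force: 50.3
```

jog_arm --hand '[0.025,0.025,0.025,0.025,0.025]' --pt "0.011 0.06 0" --pt "0.011 0.06 0" --pt "0.011 0.06 0" --pt "0.011 0.056 0" --pt "0.011 0.04 0" --yaw '[0,0,0,0,0]'

```text
time_s: 7.9
position: [0.454, 0.0843, 0.0844]
tool_rot: [[1.0, 0.002, 0.0], [0.002, -1.0, 0.0], [0.0, -0.0, -1.0]]
ft_force: [-0.4, -1.1, -2.2]
grip_width: 0.0351
gripper_force: 50.3
```

jog_arm --hand '[0.025,0.025,0.025,0.025,0.025]' --pt "0 0 0" --pt "0 0 -0.03" --pt "0 0 -0.03" --pt "0 0 -0.012" --pt "0 0 -0.005" --yaw '[0,0,0,0,0]'

```text
time_s: 8.52
position: [0.4543, 0.0815, 0.0068]
tool_rot: [[1.0, 0.0, -0.0], [0.0, -1.0, -0.0], [-0.0, 0.0, -1.0]]
ft_force: [-0.3, -1.2, -1.6]
grip_width: 0.0352
gripper_force: 50.4
```

jog_arm --hand '[0.025,0.025,0.025,0.025,0.025]' --pt "0 0 -0.002" --pt "0 0 -0.001" --pt "0 0 -0.001" --pt "0 0 0" --pt "0 0 0" --yaw '[0,0,0,0,0]'

```text
time_s: 9.15
position: [0.4542, 0.082, 0.0029]
tool_rot: [[1.0, 0.001, 0.0], [0.001, -1.0, -0.0], [0.0, 0.0, -1.0]]
ft_force: [-0.6, -0.4, -1.1]
grip_width: 0.0354
gripper_force: 50.4
```

jog_arm --hand '[0.025,0.025,0.045,0.06,0.06]' --pt "0 0 -0.001" --pt "0 0 0" --pt "0 0 0" --pt "0 0 0" --pt "0 0 0" --yaw '[0,0,0,0,0]'

```text
time_s: 9.78
position: [0.4542, 0.0819, 0.0018]
tool_rot: [[1.0, 0.001, -0.0], [0.001, -1.0, 0.0], [-0.0, -0.0, -1.0]]
ft_force: [0.0, 0.7, -0.3]
grip_width: 0.0597
gripper_force: 0.0
```

jog_arm --hand '[0.06,0.06,0.06,0.06,0.06]' --pt "0 0 0.02" --pt "0 0 0.06" --pt "0 0 0.04" --pt "0.001 -0.05 0" --pt "0.001 -0.05 0" --yaw '[0,0,0,0,0]'

```text
time_s: 10.4
position: [0.4562, -0.019, 0.1224]
tool_rot: [[1.0, 0.002, 0.001], [0.002, -1.0, -0.0], [0.001, 0.0, -1.0]]
ft_force: [1.1, -0.1, -0.3]
grip_width: 0.0602
gripper_force: 0.0
```

jog_arm --hand '[0.06,0.06,0.06,0.06,0.06]' --pt "0.001 -0.05 0" --pt "0.002 -0.029 0" --pt "0 0 0" --pt "0 0 0" --pt "0 0 0" --yaw '[0,0,0,0,0]'

```text
time_s: 11.02
position: [0.459, -0.0961, 0.1218]
tool_rot: [[1.0, 0.002, -0.0], [0.002, -1.0, 0.0], [-0.0, -0.0, -1.0]]
ft_force: [0.3, 0.1, -0.0]
grip_width: 0.06
gripper_force: 0.0
```

```bash
python3 - <<'E'
from h import *
im,c,p,R,o=wristcam(); print(o["position"])
s=env.get_image("side"); cs=env.calibration("side")
d=cs["rotation"].T@(np.array([.4544,.0822,.03])-cs["position"]);u=int(cs["fx"]*d[0]/d[2]+cs["cx"]);v=int(cs["fy"]*d[1]/d[2]+cs["cy"]);print(u,v)
cv2.imwrite("pics/m3.png",np.hstack([im,cv2.resize(s[v-36:v+36,u-27:u+27],(288,384),interpolation=cv2.INTER_CUBIC)])[:,:,::-1])
q=R.T@(np.array([.459,-.097,.028])-p); print(c["fx"]*q[0]/q[2]+c["cx"],c["fy"]*q[1]/q[2]+c["cy"])
E
```

```text
[ 0.45904837 -0.09610071  0.12183788]
220 156
250.40122486860733 192.4241194237777
```

View pics/m3.png

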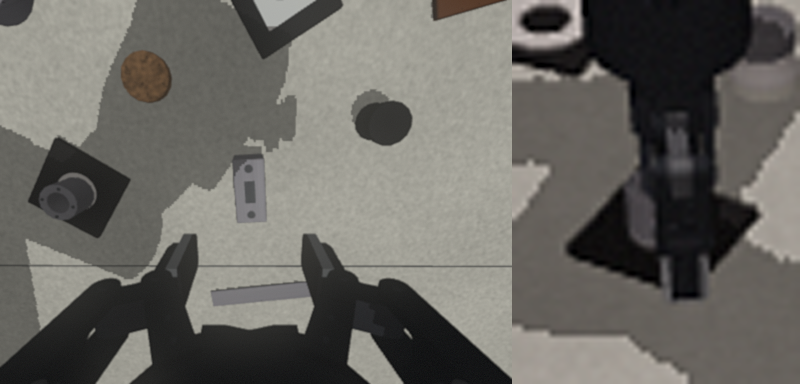

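The small ring stands on its pad at (70,195). The block is centred at (250,191) as predicted, tilted about +5°. Grasping it.

jog_arm --hand '[0.055,0.055,0.055,0.055,0.055]' --pt "0 0 -0.03" --pt "0 0 -0.04" --pt "0 0 -0.03" --pt "0 0 -0.016" --pt "0 0 -0.007" --yaw '[0.05,0.03,0,0,0]'

```text
time_s: 11.75
position: [0.459, -0.0966, -0.0019]
tool_rot: [[0.997, 0.081, -0.001], [0.081, -0.997, 0.001], [-0.001, -0.001, -1.0]]
ft_force: [0.7, 0.2, 0.2]
grip_width: 0.0552
gripper_force: 0.0
```

jog_arm --hand '[0.055,0.04,0.02,0.02,0.02]' --pt "0 0 -0.003" --pt "0 0 0" --pt "0 0 0" --pt "0 0 0" --pt "0 0 0" --yaw '[0,0,0,0,0]' --grip_force 70

```text
time_s: 12.38
position: [0.4595, -0.0972, -0.0034]
tool_rot: [[0.997, 0.081, 0.001], [0.081, -0.997, -0.001], [0.001, 0.001, -1.0]]
ft_force: [-0.5, 0.7, 6.9]
grip_width: 0.029
gripper_force: 69.8
```

jog_arm --hand '[0.02,0.02,0.02,0.02,0.02]' --pt "0 0 0.01" --pt "0 0 0.03" --pt "0 0 0.03" --pt "0.005 0.02 0.02" --pt "0.01 0.046 0" --yaw '[0,0,0,0,-0.05]'

```text
time_s: 13.0
position: [0.4751, -0.0316, 0.0879]
tool_rot: [[1.0, 0.027, 0.004], [0.027, -1.0, -0.001], [0.004, 0.002, -1.0]]
ft_force: [0.6, -0.2, -3.8]
grip_width: 0.0285
gripper_force: 69.7
```

jog_arm --hand '[0.02,0.02,0.02,0.02,0.02]' --pt "0.011 0.055 0" --pt "0.011 0.055 0" --pt "0.011 0.055 0" --pt "0.011 0.055 0" --pt "0.011 0.055 0" --yaw '[-0.08,-0.08,-0.08,-0.08,-0.076]'

```text
time_s: 13.62
position: [0.529, 0.2458, 0.0863]
tool_rot: [[0.933, -0.359, -0.0], [-0.359, -0.933, -0.0], [0.0, 0.0, -1.0]]
ft_force: [1.4, -0.6, -3.1]
grip_width: 0.029
gripper_force: 69.5
```

jog_arm --hand '[0.02,0.02,0.02,0.02,0.02]' --pt "0.011 0.055 0" --pt "0.011 0.045 0" --pt "0 0.025 0" --pt "0 0 0" --pt "0 0 0" --yaw '[0,0,0,0,0]'

```text
time_s: 14.25
position: [0.5509, 0.3682, 0.0859]
tool_rot: [[0.934, -0.357, -0.001], [-0.357, -0.934, -0.001], [-0.0, 0.001, -1.0]]
ft_force: [-0.2, -0.1, -3.1]
grip_width: 0.0287
gripper_force: 69.8
```

```bash
python3 - <<'E'
from h import *
im,c,p,R,o=wristcam(); print(o["position"],o["tool_rot"].round(3)[:,0])
cv2.imwrite("pics/w4.png",im[:,:,::-1])
E
```

```text
[0.55093165 0.36819087 0.0858759 ] [ 0.934 -0.357 -0.   ]
```

View pics/w4.png

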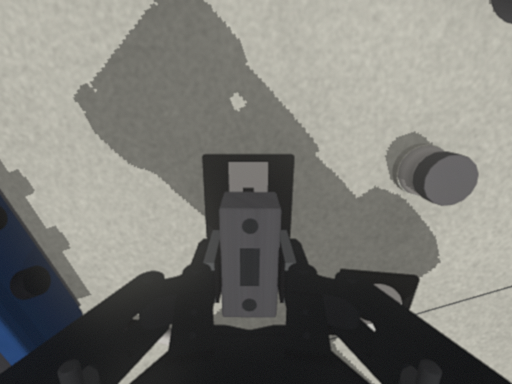

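The block is held straight, in line with the oblong pad below it (pad edges at columns 203 to 294, block centred at 250). Lowering.

jog_arm --hand '[0.02,0.02,0.02,0.02,0.02]' --pt "0 0 -0.03" --pt "0 0 -0.03" --pt "0 0 -0.012" --pt "0 0 -0.005" --pt "0 0 -0.003" --yaw '[0,0,0,0,0]'

```text
time_s: 14.92
position: [0.5518, 0.369, 0.0067]
tool_rot: [[0.934, -0.357, 0.002], [-0.357, -0.934, 0.001], [0.001, -0.001, -1.0]]
ft_force: [0.2, 1.3, -2.2]
grip_width: 0.0288
gripper_force: 69.7
```

jog_arm --hand '[0.02,0.02,0.02,0.02,0.02]' --pt "0 0 -0.001" --pt "0 0 -0.001" --pt "0 0 0" --pt "0 0 0" --pt "0 0 0" --yaw '[0,0,0,0,0]'

```text
time_s: 15.55
position: [0.5514, 0.3691, 0.0047]
tool_rot: [[0.934, -0.357, 0.001], [-0.357, -0.934, 0.0], [0.001, -0.001, -1.0]]
ft_force: [-1.1, -0.7, 6.3]
grip_width: 0.0288
gripper_force: 70.8
```

jog_arm --hand '[0.04,0.06,0.06,0.06,0.06]' --pt "0 0 0" --pt "0 0 0" --pt "0 0 0" --pt "0 0 0.02" --pt "0 0 0.05" --yaw '[0,0,0,0,0]'

```text
time_s: 16.18
position: [0.55, 0.3684, 0.0722]
tool_rot: [[0.934, -0.357, -0.005], [-0.357, -0.934, -0.002], [-0.004, 0.004, -1.0]]
ft_force: [0.8, 0.1, 1.0]
grip_width: 0.0601
gripper_force: 0.0
```

jog_arm --hand '[0.08,0.08,0.08,0.08,0.08]' --pt "0 0 0.045" --pt "0.016 -0.05 0" --pt "0.016 -0.05 0" --pt "0.016 -0.05 0" --pt "0.016 -0.05 0" --yaw '[0,0,0,0,0]'

```text
time_s: 16.8
position: [0.6155, 0.1673, 0.1188]
tool_rot: [[0.934, -0.357, 0.0], [-0.357, -0.934, 0.0], [0.0, -0.0, -1.0]]
ft_force: [1.0, 0.0, 0.3]
grip_width: 0.0799
gripper_force: 0.0
```

jog_arm --hand '[0.08,0.08,0.08,0.08,0.08]' --pt "0.016 -0.05 0" --pt "0.001 -0.004 0" --pt "0 0 0" --pt "0 0 0" --pt "0 0 0" --yaw '[0,0,0,0,0]'

```text
time_s: 17.42
position: [0.6319, 0.1161, 0.1189]
tool_rot: [[0.935, -0.356, -0.0], [-0.356, -0.935, 0.0], [-0.0, -0.0, -1.0]]
ft_force: [-0.0, -0.3, -0.0]
grip_width: 0.0798
gripper_force: 0.0
```

```bash
python3 - <<'E'
from h import *
im,c,p,R,o=wristcam(); print(o["position"],o["tool_rot"].round(3)[:,0])
cv2.imwrite("pics/w5.png",im[:,:,::-1])
q=R.T@(np.array([.632,.115,.03])-p); print(c["fx"]*q[0]/q[2]+c["cx"],c["fy"]*q[1]/q[2]+c["cy"])
E
```

```text
[0.63186257 0.11612997 0.11886352] [ 0.935 -0.356 -0.   ]
250.61576723060722 193.38009214193133
```

View pics/w5.png

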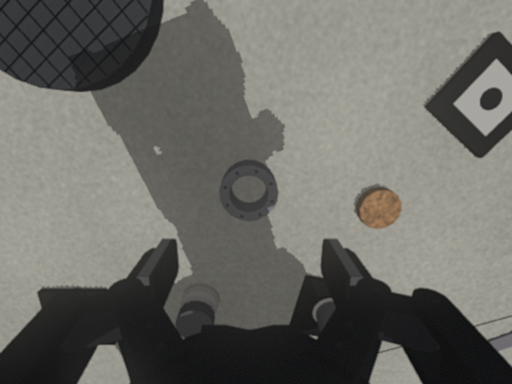

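The big ring is centred at (249,191), about as predicted, with clear space around it. Grasping it.

jog_arm --hand '[0.08,0.08,0.08,0.08,0.08]' --pt "0 -0.001 -0.03" --pt "0 0 -0.04" --pt "0 0 -0.03" --pt "0 0 -0.015" --pt "0 0 -0.006" --yaw '[0,0,0,0,0]'

```text
time_s: 18.1
position: [0.6322, 0.1142, -0.0024]
tool_rot: [[0.934, -0.357, -0.0], [-0.357, -0.934, 0.0], [-0.0, 0.0, -1.0]]
ft_force: [0.1, -0.7, 0.4]
grip_width: 0.0801
gripper_force: 0.0
```

jog_arm --hand '[0.08,0.06,0.045,0.045,0.045]' --pt "0 0 -0.003" --pt "0 0 0" --pt "0 0 0" --pt "0 0 0" --pt "0 0 0" --yaw '[0,0,0,0,0]'

```text
time_s: 18.73
position: [0.633, 0.1141, -0.0035]
tool_rot: [[0.934, -0.357, 0.003], [-0.357, -0.934, 0.0], [0.003, -0.001, -1.0]]
ft_force: [-0.4, 0.6, 5.6]
grip_width: 0.0548
gripper_force: 74.0
```

jog_arm --hand '[0.045,0.045,0.045,0.045,0.045]' --pt "0 0 0.01" --pt "0 0 0.035" --pt "0 0 0.035" --pt "-0.015 0.01 0.015" --pt "-0.032 0.024 0" --yaw '[0,0,0,0,0]'

```text
time_s: 19.35
position: [0.5846, 0.148, 0.0905]
tool_rot: [[0.934, -0.358, 0.002], [-0.358, -0.934, 0.0], [0.002, -0.001, -1.0]]
ft_force: [-0.1, 0.7, -2.6]
grip_width: 0.0538
gripper_force: 74.8
```

jog_arm --hand '[0.045,0.045,0.045,0.045,0.045]' --pt "-0.04 0.03 0" --pt "-0.04 0.03 0" --pt "-0.04 0.03 0" --pt "-0.04 0.03 0" --pt "-0.032 0.024 0" --yaw '[0,0,0,0,0]'

```text
time_s: 19.98
position: [0.3898, 0.2927, 0.0895]
tool_rot: [[0.934, -0.356, -0.002], [-0.356, -0.934, -0.001], [-0.002, 0.001, -1.0]]
ft_force: [0.7, 0.0, -2.9]
grip_width: 0.0542
gripper_force: 74.8
```

jog_arm --hand '[0.045,0.045,0.045,0.045,0.045]' --pt "0 0 0" --pt "0 0 -0.03" --pt "0 0 -0.03" --pt "0 0 -0.014" --pt "0 0 -0.006" --yaw '[0,0,0,0,0]'

```text
time_s: 20.6
position: [0.3931, 0.2917, 0.0094]
tool_rot: [[0.934, -0.357, -0.001], [-0.357, -0.934, -0.0], [-0.001, 0.001, -1.0]]
ft_force: [0.0, -0.7, -2.9]
grip_width: 0.0542
gripper_force: 74.7
```

jog_arm --hand '[0.045,0.045,0.045,0.045,0.045]' --pt "0 0 -0.002" --pt "0 0 -0.002" --pt "0 0 -0.001" --pt "0 0 -0.001" --pt "0 0 0" --yaw '[0,0,0,0,0]'

```text
time_s: 21.22
position: [0.3933, 0.292, 0.0045]
tool_rot: [[0.934, -0.357, 0.001], [-0.357, -0.934, 0.0], [0.001, -0.001, -1.0]]
ft_force: [-1.6, -0.1, 5.6]
grip_width: 0.0542
gripper_force: 75.5
```

jog_arm --hand '[0.06,0.08,0.08,0.08,0.08]' --pt "0 0 0" --pt "0 0 0" --pt "0 0 0" --pt "0 0 0.02" --pt "0 0 0.05" --yaw '[0,0,0,0,0]'

```text
time_s: 21.85
position: [0.3922, 0.2915, 0.0732]
tool_rot: [[0.934, -0.357, -0.004], [-0.357, -0.934, -0.002], [-0.003, 0.003, -1.0]]
ft_force: [0.9, 0.6, 0.2]
grip_width: 0.0801
gripper_force: 0.0
```

jog_arm --hand '[0.08,0.08,0.08,0.07,0.07]' --pt "0 0 0.045" --pt "0.0145 -0.056 0" --pt "0.0145 -0.056 0" --pt "0.0145 -0.056 0" --pt "0.0145 -0.056 0" --yaw '[0,0.07,0.07,0.07,0.07]'

```text
time_s: 22.48
position: [0.4514, 0.0661, 0.119]
tool_rot: [[0.997, -0.083, 0.0], [-0.083, -0.997, 0.0], [0.0, -0.0, -1.0]]
ft_force: [1.0, -0.1, -0.2]
grip_width: 0.0701
gripper_force: 0.0
```

jog_arm --hand '[0.07,0.07,0.07,0.07,0.07]' --pt "0.0145 -0.056 0" --pt "0.0145 -0.056 0" --pt "0.0145 -0.056 0" --pt "0.0145 -0.056 0" --pt "0.0145 -0.056 0" --yaw '[0.087,0,0,0,0]'

```text
time_s: 23.1
position: [0.5238, -0.214, 0.1188]
tool_rot: [[1.0, 0.001, 0.0], [0.001, -1.0, 0.0], [0.0, -0.0, -1.0]]
ft_force: [1.3, 0.4, 0.2]
grip_width: 0.0698
gripper_force: 0.0
```

jog_arm --hand '[0.07,0.07,0.07,0.07,0.07]' --pt "0.0145 -0.056 0" --pt "0.0145 -0.056 0" --pt "0.0145 -0.055 0" --pt "0 0 0" --pt "0 0 0" --yaw '[0,0,0,0,0]'

```text
time_s: 23.72
position: [0.5669, -0.3784, 0.1184]
tool_rot: [[1.0, 0.002, -0.001], [0.002, -1.0, 0.001], [-0.001, -0.001, -1.0]]
ft_force: [0.2, 1.2, -0.5]
grip_width: 0.0699
gripper_force: 0.0
```

```bash
python3 - <<'E'
from h import *
im,c,p,R,o=wristcam(); print(o["position"],o["tool_rot"].round(3)[:,0])
cv2.imwrite("pics/w6.png",cv2.resize(im[100:300,130:380],(750,600),interpolation=cv2.INTER_CUBIC)[:,:,::-1])
q=R.T@(np.array([.5674,-.3793,.028])-p); print((c["fx"]*q[0]/q[2]+c["cx"]-130)*3,(c["fy"]*q[1]/q[2]+c["cy"]-100)*3)
E
```

```text
[ 0.5669217  -0.37843382  0.11835208] [ 1.     0.002 -0.001]
361.40605908359225 278.92374203511287
```

View pics/w6.png

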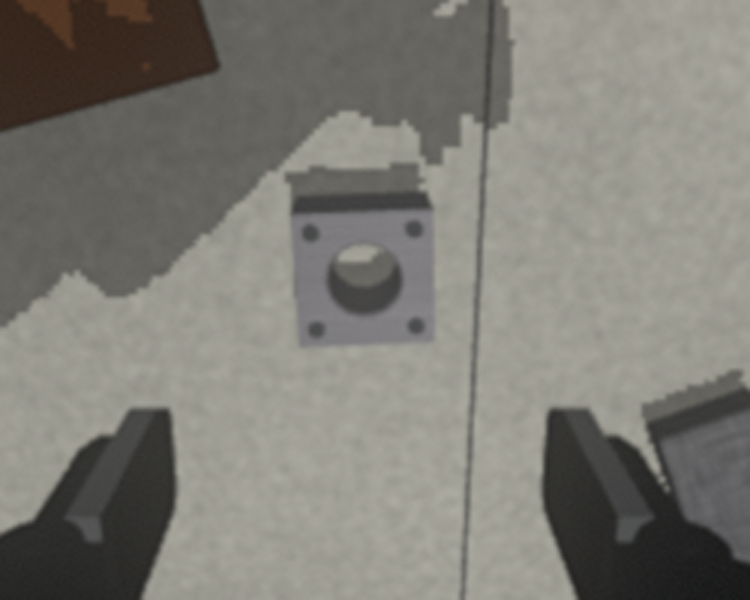

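The flange is centred at (364,278) against a predicted (361,279), turned about 2°. Grasping it.

jog_arm --hand '[0.07,0.07,0.07,0.07,0.07]' --pt "0.001 -0.001 -0.03" --pt "0 0 -0.04" --pt "0 0 -0.03" --pt "0 0 -0.015" --pt "0 0 -0.005" --yaw '[0.03,0,0,0,0]'

```text
time_s: 24.4
position: [0.5683, -0.3794, -0.0011]
tool_rot: [[0.999, 0.033, -0.0], [0.033, -0.999, 0.0], [-0.0, -0.0, -1.0]]
ft_force: [0.3, 0.5, 0.3]
grip_width: 0.07
gripper_force: 0.0
```

jog_arm --hand '[0.07,0.05,0.033,0.033,0.033]' --pt "0 0 -0.003" --pt "0 0 0" --pt "0 0 0" --pt "0 0 0" --pt "0 0 0" --yaw '[0,0,0,0,0]'

```text
time_s: 25.02
position: [0.5686, -0.3804, -0.003]
tool_rot: [[0.999, 0.032, 0.001], [0.032, -0.999, -0.001], [0.001, 0.001, -1.0]]
ft_force: [-0.2, 0.7, 5.5]
grip_width: 0.0427
gripper_force: 73.5
```

jog_arm --hand '[0.033,0.033,0.033,0.033,0.033]' --pt "0 0 0.01" --pt "0 0 0.035" --pt "0 0 0.035" --pt "0.004 0.015 0.015" --pt "0.01 0.04 0" --yaw '[0,0,0,0,0.08]'

```text
time_s: 25.65
position: [0.5821, -0.3251, 0.0914]
tool_rot: [[0.994, 0.111, 0.001], [0.111, -0.994, -0.001], [0.001, 0.001, -1.0]]
ft_force: [0.9, 0.7, -4.3]
grip_width: 0.0428
gripper_force: 72.5
```

jog_arm --hand '[0.033,0.033,0.033,0.033,0.033]' --pt "0.0125 0.05 0" --pt "0.0125 0.05 0" --pt "0.0125 0.05 0" --pt "0.009 0.036 0" --pt "0.005 0.02 0" --yaw '[0.09,0.09,0.09,0.09,0.078]'

```text
time_s: 26.28
position: [0.6332, -0.1156, 0.0898]
tool_rot: [[0.85, 0.527, -0.002], [0.527, -0.85, 0.001], [-0.001, -0.002, -1.0]]
ft_force: [-0.3, -1.1, -3.9]
grip_width: 0.0431
gripper_force: 72.4
```

jog_arm --hand '[0.033,0.033,0.033,0.033,0.033]' --pt "0 0 0" --pt "0 0 -0.03" --pt "0 0 -0.03" --pt "0 0 -0.014" --pt "0 0 -0.006" --yaw '[0,0,0,0,0]'

```text
time_s: 26.9
position: [0.6334, -0.1193, 0.0103]
tool_rot: [[0.853, 0.522, -0.001], [0.522, -0.853, 0.0], [-0.001, -0.001, -1.0]]
ft_force: [-0.2, 0.2, -3.1]
grip_width: 0.0426
gripper_force: 72.4
```

jog_arm --hand '[0.033,0.033,0.033,0.033,0.033]' --pt "0 0 -0.002" --pt "0 0 -0.002" --pt "0 0 -0.001" --pt "0 0 -0.001" --pt "0 0 0" --yaw '[0,0,0,0,0]'

```text
time_s: 27.52
position: [0.6338, -0.1191, 0.005]
tool_rot: [[0.853, 0.523, 0.0], [0.523, -0.853, -0.0], [0.0, 0.0, -1.0]]
ft_force: [-0.5, -0.1, -3.2]
grip_width: 0.0427
gripper_force: 72.5
```

jog_arm --hand '[0.033,0.033,0.033,0.033,0.033]' --pt "0 0 -0.001" --pt "0 0 -0.001" --pt "0 0 0" --pt "0 0 0" --pt "0 0 0" --yaw '[0,0,0,0,0]'

```text
time_s: 28.15
position: [0.6338, -0.1191, 0.005]
tool_rot: [[0.853, 0.523, 0.001], [0.523, -0.853, -0.001], [0.001, 0.001, -1.0]]
ft_force: [-6.1, 1.2, 13.5]
grip_width: 0.0431
gripper_force: 74.5
```

Contact at 13.5 N. Releasing, then retreating to a spot clear of the cameras for a final check.

jog_arm --hand '[0.033,0.05,0.07,0.07,0.07]' --pt "0 0 0.001" --pt "0 0 0" --pt "0 0 0" --pt "0 0 0" --pt "0 0 0.02" --yaw '[0,0,0,0,0]'

```text
time_s: 28.78
position: [0.6329, -0.1188, 0.0226]
tool_rot: [[0.853, 0.522, -0.003], [0.522, -0.853, 0.001], [-0.002, -0.003, -1.0]]
ft_force: [-0.4, -0.7, 0.3]
grip_width: 0.0702
gripper_force: 0.0
```

jog_arm --hand '[0.07,0.07,0.07,0.07,0.07]' --pt "0 0 0.05" --pt "0 0 0.06" --pt "-0.03 -0.04 0.03" --pt "-0.03 -0.05 0" --pt "-0.03 -0.05 0" --yaw '[0,0,0,0,0]'

```text
time_s: 29.4
position: [0.5428, -0.2603, 0.1643]
tool_rot: [[0.852, 0.523, 0.001], [0.523, -0.852, -0.001], [0.0, 0.001, -1.0]]
ft_force: [0.4, -0.3, -0.1]
grip_width: 0.0701
gripper_force: 0.0
```

jog_arm --hand '[0.07,0.07,0.07,0.07,0.07]' --pt "-0.03 -0.05 0.01" --pt "-0.03 -0.05 0" --pt "-0.03 -0.05 0" --pt "-0.03 -0.05 0" --pt "-0.03 -0.05 0" --yaw '[-0.1,-0.1,0,0,0]'

```text
time_s: 30.02
position: [0.3925, -0.5106, 0.1738]
tool_rot: [[0.939, 0.343, 0.0], [0.343, -0.939, -0.0], [0.0, 0.0, -1.0]]
ft_force: [0.5, -0.6, 0.6]
grip_width: 0.07
gripper_force: 0.0
```

```bash
python3 - <<'E'
from h import *
im=env.get_image("top")[:,:,::-1].copy(); cv2.imwrite("pics/top9raw.png",im)
t=[]
for u,v in [(235,369),(338,342),(438,260),(202,291)]:
    u0=int(u*.64)-20;v0=int(v*.64)-20
    c=cv2.resize(im[v0:v0+40,u0:u0+40],(200,200),interpolation=cv2.INTER_CUBIC); t.append(cv2.convertScaleAbs(c,alpha=1.5))
w=cv2.resize(im,(533,400))
cv2.imwrite("pics/fin.png",np.vstack([np.hstack(t),np.pad(w,((0,0),(0,267),(0,0)))]))
E
```

```text
(no output)
```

View pics/fin.png

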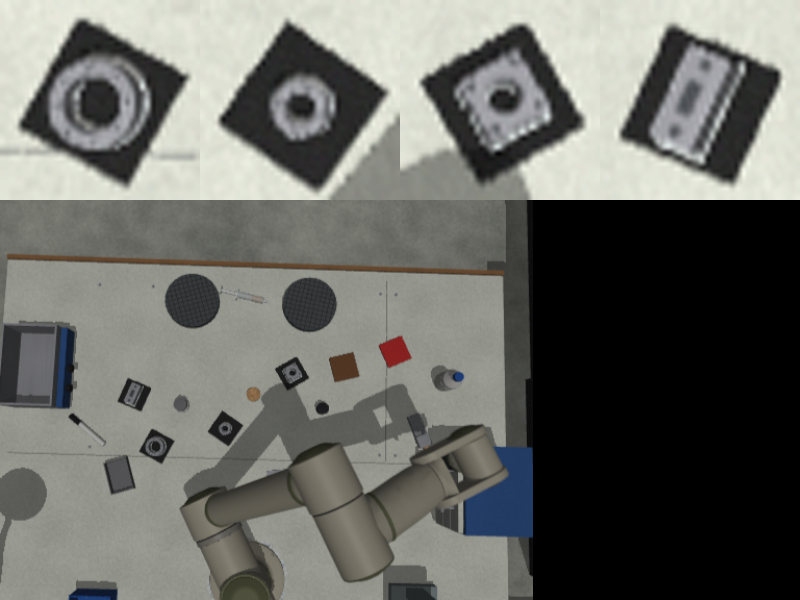

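All four parts lie on their matching pads. They are centred within a few mm, allowing for parallax, and the square and the oblong line up with their inlays. The jar and the loupe are where they were.

```bash
python3 -c "
from rig import env
print(env.close_job())"
```

```text
the job is handed in; nothing more can be done
None
```

I set all four parts down on their matching pads and handed the job in at about 30 s. The final top view shows them centred and lined up, with the jar and loupe unmoved, but the hand-in gave no verdict.

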